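# Comb the perm rods into rows with the hand rake

### The job

Take the hand rake and comb the four scattered perm rods into neat rows: every rod must lie flat within the dark strip, parallel to the metal stop rail, and the gripper must never touch a rod. Then stand the rake upright and lengthwise on its rest, so that it holds the spring pin down, and let go. Leave the green can, the mug and the powder dome where they stand.

Things in the scene. Friction and masses are not known exactly. Their poses are not given: they have to be found in the camera images.
- board: combing board, fixed for the run: pale wooden slab 270 (its x) by 300 mm (its y), top 18 mm above the desk; origin at the centre of its underside. An aluminium stop rail, 18 mm above the slab, runs along its far (+x) edge, inner face at board x = +118 mm. The dark strip spans board x = +48 to +118 mm. The other sides are open. Board y is parallel to the rail
- rod1_centre (a point): grey plastic perm rod, 90 mm long, about 25 g, lying flat on the board in any direction: barrel 13 mm thick, square end caps 16 mm across and 10 mm long, so that it slides rather than rolls. This point is its centre, 8 mm above what it lies on; its y axis runs along the rod (either way round; all four rods are alike)
- rod2_centre (a point): grey plastic perm rod, 90 mm long, about 25 g, lying flat on the board in any direction: barrel 13 mm thick, square end caps 16 mm across and 10 mm long, so that it slides rather than rolls. This point is its centre, 8 mm above what it lies on; its y axis runs along the rod (either way round; all four rods are alike)
- rod3_centre (a point): grey plastic perm rod, 90 mm long, about 25 g, lying flat on the board in any direction: barrel 13 mm thick, square end caps 16 mm across and 10 mm long, so that it slides rather than rolls. This point is its centre, 8 mm above what it lies on; its y axis runs along the rod (either way round; all four rods are alike)
- rod4_centre (a point): grey plastic perm rod, 90 mm long, about 25 g, lying flat on the board in any direction: barrel 13 mm thick, square end caps 16 mm across and 10 mm long, so that it slides rather than rolls. This point is its centre, 8 mm above what it lies on; its y axis runs along the rod (either way round; all four rods are alike)
- rake_grip (a point): centre of the hand rake's upright grip bar, 66 mm above the tips of its tines. The bar is 18 mm thick (along x), 64 mm long (y) and 40 mm tall (46 to 86 mm above the tips). Axes as the rake's: x across the rows of tines, y along them
- rest: rake rest, fixed for the run: black plate 70 (x) by 130 (y) by 6 mm, origin at the centre of its underside. In its middle a steel tower 12 mm thick (16 at its foot) rises 23 mm above the plate, a brass pin 8 mm thick on top. The rake stands on the plate, long side along the rest's y, tower between its two rows of tines (24 mm free), its block pushing the pin down
- rest_pin (a point): the top of the brass pin when it is fully out: 41 mm above the desk, on the rest's centre. Does not move with the pin
- pin (a joint): travel of the spring pin in m: 0 out, 0.008 fully down; it needs 0.2 N to start and 0.8 N at 5 mm. It reads about 0.005 with the rake standing on the rest; the weight of the rake is enough
- rake: hand rake, 86 mm tall, 0.3 kg, standing on its tines; origin at its centre, level with the tips. Under the grip bar a wooden block 44 (x) x 104 (y) x 16 mm, 30 to 46 mm above the tips; under it two rows of five steel tines 8 mm thick, rows at x = -16 and +16 mm, tines at y = -44, -22, 0, 22, 44 mm: gaps too narrow for a rod. Same front and back, end for end
- rod1: the same perm rod 1; origin at the middle of its underside, y along the rod
- rod2: the same perm rod 2; origin at the middle of its underside, y along the rod
- rod3: the same perm rod 3; origin at the middle of its underside, y along the rod
- rod4: the same perm rod 4; origin at the middle of its underside, y along the rod
- green_can: green aerosol can, 53 mm thick, 208 mm tall, loose, standing; origin at the centre of its foot. A bystander
- mug: white mug, 78 x 110 x 97 mm, loose, standing; origin at the centre of its foot. A bystander
- powder_dome: black domed powder box, 73 mm across, 60 mm tall, loose; origin at the centre of its foot. A bystander
Mind the look-alikes: they are no part of the job. Of the things shaped like the rake, the wooden one is meant.

How it is judged:
On the way, in this order (a step that is already met when the one before it is completed fails the run):
1. all four rods lie in the strip, parallel to the rail (x of rod1_centre in the frame of board between 0.054 and 0.118 m and y of rod1_centre in the frame of board between -0.11 and 0.11 m and z of each of rod1_centre, rod2_centre, rod3_centre, rod4_centre in the frame of board below 0.031 m and angle between the y axis of each of rod1_centre, rod2_centre, rod3_centre, rod4_centre and the y axis of board, either way round below 0.15 rad and x of rod2_centre in the frame of board between 0.054 and 0.118 m and y of rod2_centre in the frame of board between -0.11 and 0.11 m and x of rod3_centre in the frame of board between 0.054 and 0.118 m and y of rod3_centre in the frame of board between -0.11 and 0.11 m and x of rod4_centre in the frame of board between 0.054 and 0.118 m and y of rod4_centre in the frame of board between -0.11 and 0.11 m), for 0.2 s.
2. the rake stands on its rest and holds the pin down (value of joint pin above 0.0035 m and horizontal distance between rake_grip and rest_pin below 0.015 m and angle between rake_grip's own z axis and vertical below 0.08 rad and angle between the y axis of rake_grip and the y axis of rest, either way round below 0.3 rad), for 0.2 s.
At the end, for the whole second after the job is handed in: Rods flat, centres 0 to 64 mm from the rail face and within 110 mm of the board's middle line, parallel to it within 0.15 rad; rake upright (0.08 rad) and lengthwise (0.3 rad) on the rest, centred within 15 mm, pin down over 3.5 mm; all at rest, let go (all of step 1 and all of step 2 and linear speed of each of rake, rod1, rod2, rod3, rod4 below 0.02 m/s); the robot touches nothing.
It fails at once if the gripper or the arm touches a rod (contact force between any of the fingers, the arm and rod1 above 0.3 N or contact force between any of the fingers, the arm and rod2 above 0.3 N or contact force between any of the fingers, the arm and rod3 above 0.3 N or contact force between any of the fingers, the arm and rod4 above 0.3 N).
It fails at once if a bystander (green can, mug or powder dome) is shifted by more than 15 mm or tipped (distance of any of green_can, mug, powder_dome from where it was at the start of the episode above 0.015 m or angle between any of green_can, mug, powder_dome's own z axis and vertical above 0.2 rad).
It also fails if it takes over 72 s, if anything falls off the work surface, if the arm or the gripper's body presses on something with over 40 N, if the wrist force passes 120 N, or if a joint passes its speed limit or range.

### The arm

A 6-joint arm with a two-finger parallel gripper is mounted at the origin on a cart in front of the work surface, level with it; the furniture and walls round the work are solid. World frame = base frame: x ahead of the robot, y to its left, z up, the work surface at z = 0. Lengths are in m, angles in rad, forces in N, time in s.
With the tool pointing down it reaches from about 0.375 to 0.9 m from the base axis. Payload 3.1 kg.
Tool frame: the origin (TCP) lies between the finger pads; the fingertips stand 11 mm ahead of it and the grasp point (between the pads) lies 8 mm behind it; z points along the fingers, y is the line along which they close (so a half turn about z gives the same grasp; the last joint's range is limited). The gripper opens to 85 mm and grips with 20 to 120 N. Pads are 22 mm wide; open, the fingers measure 114 mm over their backs; the gripper's body (76 mm by 85 mm) begins 54 mm behind the grasp point. The pads swing forward as they close: fully open they stand 13 mm farther back than shut.
Start: joints at [-1.353, 0.527, 1.433, -0, 1.181, -0.178], TCP at [0.241, -0.577, 0.242] pointing down, gripper open.
Joint ranges: [-3.08, 3.08], [-0.75, 2.2], [0.22, 2.44], [-1.43, 4.57], [0, 2.65], [-2.85, 2.85]. Speed limits (rad/s): [2.79, 2.79, 3.14, 3.14, 3.14, 3.14].

### API

Orientations are given as a unit quaternion [w, x, y, z].
In Python, from rig import * gives the robot as it stands.
- The arm moves only by the shell command python3 -m jog 'ROWS' [FORCE]. ROWS is JSON, a list of rows, each a list of 7 numbers: the turn, a rotation vector about the tool's x, y, z in degrees, then the shift along the tool's x, y, z in m, then the opening, from 0 (shut) to 1 (fully open). A call has 1 to 20 rows; each row is the pose to reach, as a shift and turn from the pose commanded when the call began, along the tool's axes at that moment; what a row does not reach only later rows make up. A row lasts 1/10 s, in which the tool goes at most 50 mm and 8.59 degrees, less where a joint would pass 70% of its speed; a pose out of reach is approached as far as the arm can. A call with a gripper value outside its range is refused whole. The fingers move at their own pace and stop on an object; FORCE is the grip in N (left out, the last holds). Time passes only in rows, so rows that repeat a pose let the fingers close. It gives the time, the measured TCP pose, the force, the opening and the grip force at its end, in the units of the state.
- read_state(): the state, without advancing time (a new reading comes with each control period).
- capture(name): name is "scene" or "top" or "wrist"; returns the picture (480x640x3 uint8, red, green, blue); there is no depth.
- calibration(name): a dict with "fx", "fy", "cx", "cy" (pixels), "camera_from_world" (4x4, takes a point from world to camera coordinates). Camera axes: x right, y down, z forward; pixel columns grow to the right and rows downward; lengths in m; the calibration is good to about 2 mm. A picture is of the moment at which its call begins: read the wrist's pose just before it. calibration takes no time and is no camera call; for the wrist camera it gives the pose at the moment of the call.
- hand_in(): hands the job in; it is judged then, once.
Trained networks look in the newest picture that a camera, given by its name, has taken for a name from the list of things; names that differ only in an ending like _2 or _b are one class to them, and where a whole thing is asked for, a point or a joint stands for the part that bears it (a point fixed in the world has none). Each returns a list of dicts, best first, with "confidence" (0 to 1); they miss things now and then, are a little off and sometimes report something else, mostly with a low value. They report only what shows in the picture. A call takes as long as a camera call. They do not tell look-alikes from the thing itself.
- look_for(camera, target): "box" ([left, top, width, height] in pixels, round what is visible of it).
- regions_of(camera, target): "mask" (480x640 bool, what is visible of it) and "box" ([left, top, width, height] in pixels, round what is visible of it).
- spot_point(camera, target): "xy" ([column, row] in pixels: a listed point, or the origin of a listed thing).
The state is a dict: "time": time; "qpos": joint angles; "qd": joint speeds; "tau": joint torques, N m; "ee_pos": TCP position; "ee_rot": TCP orientation; "contact_force": force on the tool from outside, world axes, zero at the start; "moment": the same for the moment, N m; "grip_width": finger opening in m; "finger_force": force on a finger pad.
Only numpy, scipy, OpenCV 4.12 (cv2) and the standard library are available. Lean on these libraries where they do the work, as an engineer would, in place of code of your own. Each camera call takes 0.05 s, during which the arm holds its last target. There are 200 camera calls.

## Working session

There is one attempt and no reset: what is moved stays moved. The work goes in short steps, Python scripts to look and compute and a shell command to move; the robot and the scene stay as the last step left them, time stands still between calls to the robot, and variables do not carry over. Pictures are saved under pics/ and viewed, at most 14 in all, crops included, and the job is handed in when it is done.

```bash
ls; mkdir -p pics
python3 - <<'E'
from rig import *
import cv2
s=read_state(); print(s['time'],s['ee_pos'],s['ee_rot'],s['grip_width'])
for c in ['scene','top']:
    im=capture(c); cv2.imwrite(f'pics/{c}0.png',im[:,:,::-1])
    k=calibration(c); print(c,k['fx'],k['fy'],k['cx'],k['cy']); print(k['camera_from_world'])
E
```

```text
pics
0.0 [ 0.2408172  -0.5759983   0.24134025] [-1.08068657e-03  9.80489072e-01  1.96570629e-01 -1.47802210e-05] 0.08491127836215145
scene 505.5896444714163 505.5896444714163 320.0778725763578 240.12566085155328
[[ 0.52175242 -0.85303552  0.0102382  -0.44536617]
 [-0.66252878 -0.41273258 -0.62506595  0.27778507]
 [ 0.53742909  0.31934656 -0.7805048   1.04070924]
 [ 0.          0.          0.          1.        ]]
top 472.12937383103065 472.12937383103065 319.9819613067747 242.03908280812536
[[ 0.01705312 -0.99985322 -0.00165335 -0.24883823]
 [-0.99556037 -0.01682677 -0.09260887  0.4709134 ]
 [ 0.09256745  0.00322528 -0.99570119  0.88526672]
 [ 0.          0.          0.          1.        ]]
```

View pics/scene0.png

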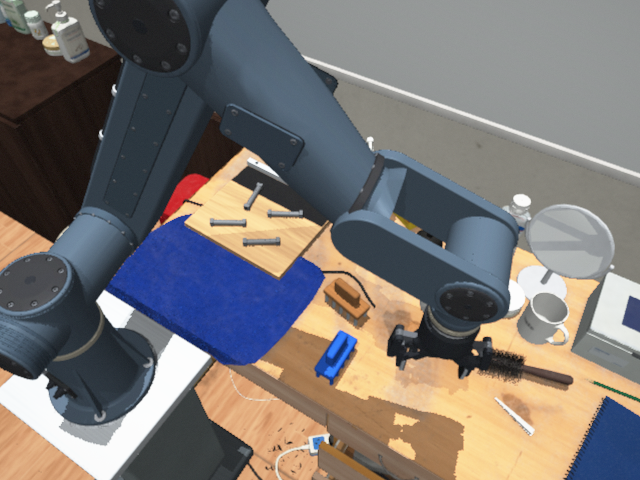

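View pics/top0.png

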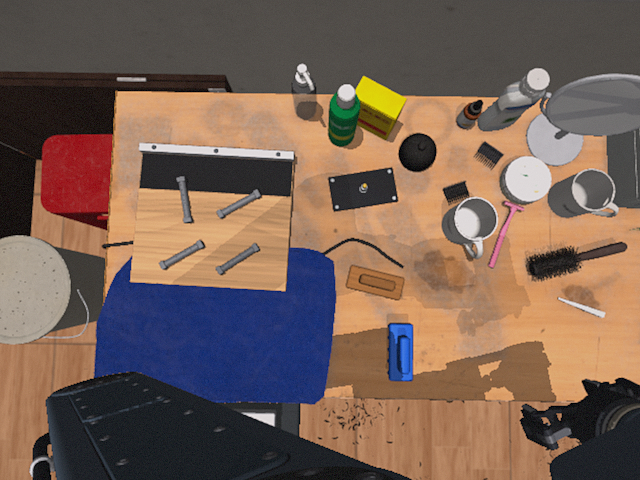

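The pictures show the board around top-view (213,217), its rail at the upper side. The rods are at (184,199), (239,204), (182,255) and (238,259). The wooden rake is at (376,281), with the blue look-alike at (400,352), and the rest is at (363,189). Next I measure them.

```bash
cat > h.py <<'E'
from rig import *
import numpy as np, cv2
def unproj(cam,uv,z,k=None):
    k=k or calibration(cam); T=np.array(k['camera_from_world']); R,t=T[:3,:3],T[:3,3]
    c=-R.T@t; uv=np.atleast_2d(uv).astype(float)
    d=np.c_[(uv[:,0]-k['cx'])/k['fx'],(uv[:,1]-k['cy'])/k['fy'],np.ones(len(uv))]@R
    return (c+d*((z-c[2])/d[:,2])[:,None])[:,:2]
def rect(cam,mask,z):
    """min-area rectangle of a mask's pixels on plane z: centre mm, sides mm, angle (deg) of long side from world y"""
    v,u=np.nonzero(mask); p=unproj(cam,np.c_[u,v],z)*1000
    b=cv2.boxPoints(cv2.minAreaRect(p.astype(np.float32)))
    e=[b[1]-b[0],b[2]-b[1]]; L=[np.linalg.norm(x) for x in e]; l=e[int(L[1]>L[0])]
    a=np.degrees(np.arctan2(-l[0],l[1])); a=(a+90)%180-90
    return b.mean(0).round(1),p.mean(0).round(1),np.sort(L).round(0),round(a,1)
E
python3 - <<'E'
from h import *
capture('top')
for n,z in [('board',.018),('rod1',.03),('rake',.046),('rest',.006),('green_can',0),('mug',.097),('powder_dome',.0)]:
    for r in regions_of('top',n)[:6]:
        if r['confidence']>.2: print(n,round(r['confidence'],2),r['box'],*rect('top',r['mask'],z))
for n,z in [('board',0),('rod1_centre',.026),('rake_grip',.066),('rest_pin',.041),('rest',0),('green_can',0),('mug',0),('powder_dome',0)]:
    for r in spot_point('top',n)[:6]:
        if r['confidence']>.2: print(n,round(r['confidence'],2),np.round(r['xy'],1),(1000*unproj('top',r['xy'],z)).round(1))
E
```

```text
board 0.92 [134.0, 145.4, 158.8, 145.2] [522.5 -28.5] [522.8 -32.5] [275. 308.] -2.1
board 0.39 [176.6, 175.2, 16.3, 50.4] [553.9  25.3] [553.7  25.4] [20. 95.] -78.6
rod1 0.93 [216.0, 245.9, 43.7, 29.3] [438.6 -83.4] [438.5 -82.1] [16. 90.] 32.7
rod1 0.91 [215.4, 191.8, 43.9, 27.7] [545.1 -81.2] [542.9 -79.4] [19. 89.] 31.9
rod1 0.74 [173.7, 177.4, 19.6, 46.7] [551.4  22. ] [553.   22.3] [18. 93.] -78.2
rod1 0.66 [154.0, 243.2, 50.4, 24.7] [444.9  22.9] [444.6  23.9] [17. 92.] 29.7
rake 0.85 [347.2, 269.3, 55.7, 32.4] [ 398.4 -342.4] [ 398.6 -342.6] [ 44. 104.] -13.4
rake 0.8 [387.2, 323.3, 25.7, 60.2] [ 271.8 -389.9] [ 272.5 -390.3] [ 46. 105.] -89.8
rake 0.51 [136.5, 141.8, 158.3, 146.7] [519.1 -36.1] [519.1 -39.3] [266. 300.] -2.2
rest 0.85 [327.6, 168.1, 71.4, 42.5] [ 582.9 -322.5] [ 582.2 -322.1] [ 73. 131.] 10.7
rest 0.63 [213.2, 245.5, 44.8, 29.7] [439.1 -78.8] [438.3 -76. ] [19. 95.] 31.5
green_can 0.59 [329.2, 89.3, 31.7, 58.4] [ 734.6 -283.8] [ 733.2 -282.4] [ 63. 127.] -89.5
green_can 0.51 [441.8, 197.9, 56.3, 63.0] [ 519.3 -537.4] [ 517.1 -535.7] [105. 108.] 55.0
mug 0.75 [441.1, 199.1, 58.1, 59.9] [ 505.8 -502.5] [ 505.  -504.4] [ 89. 100.] 62.1
powder_dome 0.86 [395.8, 133.6, 39.0, 38.0] [ 660.5 -430.9] [ 660.3 -430.8] [74. 76.] -89.9
board 0.93 [220.1 220.2] [[517.1 -42.6]]
board 0.24 [183.6 201.4] [[553.5  31.2]]
rod1_centre 0.58 [238.6 203.8] [[546.  -82.8]]
rake_grip 0.88 [405.6 351.1] [[ 277.8 -397.3]]
rake_grip 0.64 [377.1 279.7] [[ 404.1 -345.6]]
rake_grip 0.35 [413.3 153.5] [[ 639.1 -411.5]]
rest_pin 0.7 [365.9 183. ] [[ 587.5 -326.3]]
rest 0.56 [362.3 188.2] [[ 586. -323.]]
green_can 0.77 [338.5 137.5] [[ 688.5 -274.3]]
mug 0.7 [458.5 229.5] [[ 506.5 -513.3]]
powder_dome 0.96 [415.1 152.7] [[ 659.9 -428. ]]
powder_dome 0.37 [379.9 278.9] [[ 406.8 -358.9]]
```

```bash
cat >> h.py <<'E'
from scipy.spatial.transform import Rotation as Ro
def go(x,y,z,head,s=None):
    """jog row taking TCP to x,y,z (mm), pointing down, tool y heading (deg)"""
    s=s or read_state(); q=s['ee_rot']; R=Ro.from_quat([q[1],q[2],q[3],q[0]])
    h=np.radians(head); ty=np.array([np.cos(h),np.sin(h),0]); tz=np.array([0,0,-1.]); tx=np.cross(ty,tz)
    T=Ro.from_matrix(np.c_[tx,ty,tz]); rv=np.degrees((R.inv()*T).as_rotvec())
    d=R.inv().apply(np.array([x,y,z])/1000-s['ee_pos'])
    return rv.round(2).tolist(),d.round(4).tolist()
E
python3 - <<'E'
from h import *
print('near corners',1000*unproj('top',[[131,282],[287,290]],.018).round(4))
im=cv2.cvtColor(cv2.imread('pics/top0.png'),cv2.COLOR_BGR2GRAY)
for c in (150,165,205,230,270,285):
    print(c,im[138:168,c].tolist(),im[278:296,c].tolist())
print(go(398,-342,200,-13.4))
E
```

```text
near corners [[ 392.5  119.7]
 [ 382.3 -179.4]]
150 [152, 156, 156, 158, 132, 179, 229, 225, 224, 225, 225, 227, 205, 128, 68, 67, 26, 40, 37, 39, 41, 40, 41, 44, 37, 44, 41, 39, 43, 41] [165, 174, 183, 187, 168, 107, 41, 47, 53, 53, 52, 56, 49, 51, 51, 54, 52, 50]
165 [163, 162, 159, 158, 144, 121, 180, 225, 219, 219, 219, 219, 227, 196, 93, 64, 50, 34, 41, 37, 35, 41, 42, 40, 44, 43, 40, 42, 33, 42] [170, 170, 179, 183, 190, 167, 98, 43, 52, 54, 59, 56, 54, 54, 50, 49, 52, 50]
205 [173, 174, 167, 167, 163, 164, 162, 135, 179, 226, 221, 219, 218, 220, 224, 220, 154, 63, 60, 33, 40, 37, 35, 40, 41, 38, 44, 47, 43, 41] [150, 148, 153, 155, 157, 161, 166, 170, 128, 38, 50, 52, 50, 57, 53, 49, 50, 55]
230 [169, 168, 166, 166, 168, 170, 164, 166, 145, 147, 202, 224, 220, 220, 218, 222, 229, 186, 59, 64, 49, 36, 38, 40, 44, 38, 42, 39, 45, 41] [161, 163, 151, 150, 156, 154, 154, 163, 174, 149, 75, 42, 47, 53, 49, 47, 48, 44]
270 [161, 157, 159, 161, 162, 160, 158, 153, 155, 154, 163, 137, 179, 227, 220, 220, 219, 219, 228, 196, 94, 64, 57, 40, 41, 42, 43, 38, 39, 41] [160, 164, 162, 161, 156, 152, 149, 152, 155, 159, 168, 164, 109, 42, 54, 52, 53, 50]
285 [160, 159, 163, 164, 162, 156, 160, 158, 156, 159, 160, 159, 146, 190, 226, 222, 220, 220, 222, 229, 185, 68, 73, 57, 32, 40, 40, 43, 39, 41] [162, 154, 157, 158, 165, 165, 150, 146, 142, 144, 146, 146, 131, 83, 49, 51, 55, 57]
([0.0, 0.0, -53.92], [0.2353, -0.156, 0.0423])
```

```bash
python3 -m jog '[[0,0,-53.9,0.235,-0.156,0.042,1],[0,0,-53.9,0.235,-0.156,0.042,1],[0,0,-53.9,0.235,-0.156,0.042,1],[0,0,-53.9,0.235,-0.156,0.042,1],[0,0,-53.9,0.235,-0.156,0.042,1],[0,0,-53.9,0.235,-0.156,0.042,1],[0,0,-53.9,0.235,-0.156,0.042,1],[0,0,-53.9,0.235,-0.156,0.042,1],[0,0,-53.9,0.235,-0.156,0.042,1]]'
python3 - <<'E'
from h import *
im=capture('wrist'); cv2.imwrite('pics/w1.png',im[:,:,::-1])
for r in regions_of('wrist','rake')[:3]: print('rake',r['confidence'],r['box'],*rect('wrist',r['mask'],.046))
for r in spot_point('wrist','rake_grip')[:3]: print(r['confidence'],r['xy'],unproj('wrist',r['xy'],.066))
print(read_state()['ee_pos'],calibration('wrist'))
E
```

```text
time: 1.8
ee_pos: [0.3979, -0.3427, 0.2006]
ee_rot: [0.001, 0.785, 0.619, -0.0]
contact_force: [-0.0, 0.9, -0.3]
grip_width: 0.0856
finger_force: 0.0
rake 0.68 [121.0, 248.7, 138.7, 103.8] [ 274.3 -388.4] [ 276.4 -385.9] [ 65. 119.] -89.6
rake 0.64 [298.1, 139.7, 65.2, 137.2] [ 400.5 -341.9] [ 401.1 -339.1] [ 44. 105.] -13.6
0.75 [331.8, 222.4] [[ 0.40041109 -0.34431588]]
0.72 [180.2, 320.8] [[ 0.27231401 -0.39292824]]
[ 0.39737471 -0.34306739  0.20046813] {'fx': 408.9850699845176, 'fy': 408.9850699845176, 'cx': 326.5100381632614, 'cy': 231.55147637183424, 'camera_from_world': array([[ 9.72058262e-01, -2.34739437e-01,  3.63347252e-04,
        -4.66440699e-01],
       [-2.21873860e-01, -9.18274174e-01,  3.27939828e-01,
        -2.55260682e-01],
       [-7.66467583e-02, -3.18857237e-01, -9.44698543e-01,
         2.63955470e-01],
       [ 0.00000000e+00,  0.00000000e+00,  0.00000000e+00,
         1.00000000e+00]])}
```

View pics/w1.png

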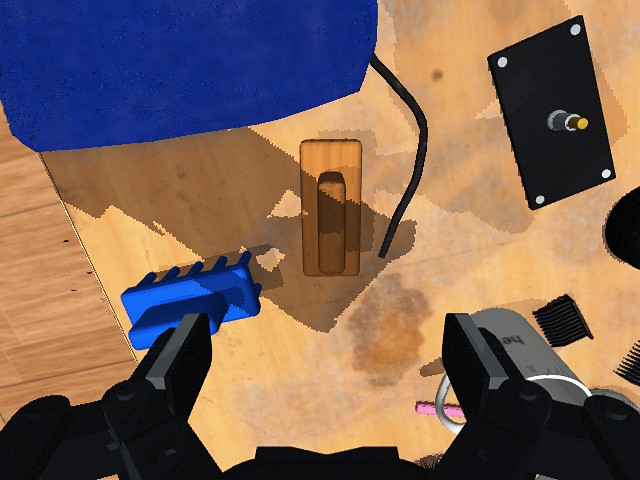

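The wrist view shows the wooden rake at (331,207) between the fingers, the blue one at (190,300) and the rest at (553,112). It agrees with the top view within 2 mm, so I descend and grip.

```bash
python3 -m jog '[[0,0,0,0.001,0.002,0.05,1],[0,0,0,0.001,0.002,0.10,1],[0,0,0,0.001,0.002,0.12,1],[0,0,0,0.001,0.002,0.135,1],[0,0,0,0.001,0.002,0.135,1],[0,0,0,0.001,0.002,0.135,0],[0,0,0,0.001,0.002,0.135,0],[0,0,0,0.001,0.002,0.135,0],[0,0,0,0.001,0.002,0.135,0],[0,0,0,0.001,0.002,0.135,0],[0,0,0,0.001,0.002,0.135,0]]' 60; python3 -m jog '[[0,0,0,0,0,-0.04,0],[0,0,0,0,0,-0.08,0],[0,0,0,0,0,-0.12,0],[0,0,0,0,0,-0.12,0]]'
python3 - <<'E'
from h import *
im=capture('wrist'); cv2.imwrite('pics/w2.png',im[:,:,::-1])
s=read_state();print(s['ee_pos'],s['ee_rot'])
def B(bx,by,a=np.radians(-2)): return np.array([522,-34])+[bx*np.cos(a)-by*np.sin(a),bx*np.sin(a)+by*np.cos(a)]
p=B(78,-4); print('above',p,go(p[0],p[1],150,-2))
E
```

```text
time: 3.05
ee_pos: [0.4002, -0.342, 0.0661]
ee_rot: [0.001, 0.785, 0.62, -0.0]
contact_force: [-0.9, 0.5, 5.0]
grip_width: 0.0172
finger_force: 60.7
time: 3.45
ee_pos: [0.402, -0.344, 0.1899]
ee_rot: [0.005, 0.785, 0.62, -0.0]
contact_force: [0.2, -0.9, -2.2]
grip_width: 0.0172
finger_force: 59.9
[ 0.4007879  -0.34262399  0.18739706] [ 2.78212065e-03  7.84803459e-01  6.19738483e-01 -5.71463942e-05]
above [599.81288652 -40.71972405] ([0.23, 0.23, -11.41], [0.34, 0.1234, 0.0367])
```

View pics/w2.png

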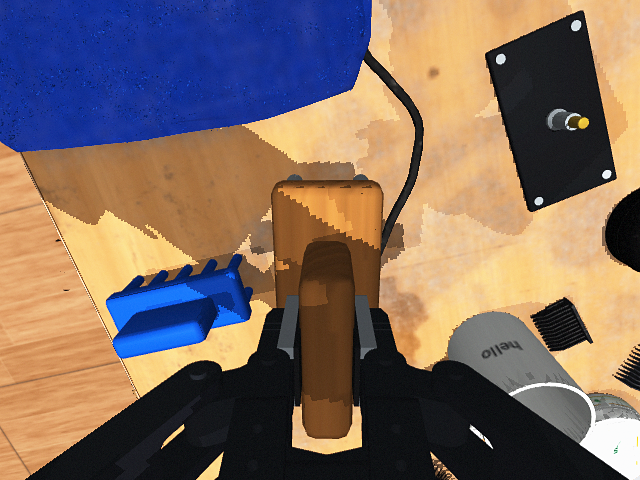

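The rake is gripped centrally on its bar. Now I move over the strip to turn rod A, the steep one.

```bash
python3 -m jog '[[0,0,-3,0.08,0.03,0.01,0],[0,0,-6,0.17,0.06,0.018,0],[0,0,-11.4,0.25,0.09,0.025,0],[0,0,-11.4,0.30,0.11,0.03,0],[0,0,-11.4,0.34,0.123,0.037,0],[0,0,-11.4,0.34,0.123,0.037,0],[0,0,-11.4,0.34,0.123,0.037,0],[0,0,-11.4,0.34,0.123,0.037,0],[0,0,-11.4,0.34,0.123,0.037,0],[0,0,-11.4,0.34,0.123,0.037,0],[0,0,-11.4,0.34,0.123,0.037,0]]'
python3 - <<'E'
from h import *
print(go(600,-41,87,-2))
im=capture('top'); cv2.imwrite('pics/t2.png',im[80:320,80:320,::-1])
for r in regions_of('top','rod1')[:6]: print(r['confidence'],r['box'],*rect('top',r['mask'],.03))
E
```

```text
time: 4.6
ee_pos: [0.5971, -0.0406, 0.1475]
ee_rot: [-0.001, 0.72, 0.694, -0.001]
contact_force: [-0.1, 0.0, -2.0]
grip_width: 0.0171
finger_force: 59.9
([-0.15, -0.0, -0.11], [-0.0002, 0.0031, 0.0604])
0.82 [217.1, 192.2, 44.0, 25.7] [544.5 -82.6] [544.5 -82.3] [18. 91.] 30.0
0.61 [176.2, 178.2, 14.8, 44.4] [550.6  21.4] [538.   19.1] [18. 91.] -78.1
0.61 [157.5, 241.4, 48.7, 26.9] [446.1  22.6] [446.   21.5] [21. 93.] 29.1
```

```bash
python3 -m jog '[[0,0,0,0,0.002,0.03,0],[0,0,0,0,0.002,0.05,0],[0,0,0,0,0.002,0.06,0],[0,0,0,0,0.002,0.06,0],[0,0,0,0.007,0.002,0.06,0],[0,0,0,0.014,0.002,0.06,0],[0,0,0,0.02,0,0.06,0],[0,0,0,0.026,-0.002,0.06,0],[0,0,0,0.032,-0.005,0.06,0],[0,0,0,0.038,-0.009,0.06,0],[0,0,0,0.044,-0.014,0.06,0],[0,0,0,0.05,-0.02,0.06,0],[0,0,0,0.056,-0.027,0.06,0],[0,0,0,0.056,-0.027,0.06,0],[0,0,0,0.045,-0.023,0.06,0],[0,0,0,0.04,-0.023,0.03,0],[0,0,0,0.0,0,-0.02,0],[0,0,0,-0.06,0,-0.02,0],[0,0,0,-0.06,0,-0.02,0]]'
python3 - <<'E'
from h import *
print(go(600,-41,87,-2))
im=capture('top'); cv2.imwrite('pics/t3.png',im[100:340,80:400,::-1].repeat(2,0).repeat(2,1))
for r in regions_of('top','rod1')[:6]: print(r['confidence'],r['box'],*rect('top',r['mask'],.03))
E
```

```text
time: 6.6
ee_pos: [0.5994, -0.1051, 0.1711]
ee_rot: [0.004, 0.72, 0.694, 0.001]
contact_force: [0.3, -0.0, -3.4]
grip_width: 0.0171
finger_force: 60.0
([0.44, 0.26, -0.14], [0.0645, -0.0024, 0.0837])
0.83 [157.9, 239.3, 49.8, 30.6] [445.7  22.4] [446.1  20.9] [19. 93.] 29.6
0.73 [215.2, 243.8, 43.3, 30.0] [439.6 -83.3] [439. -83.] [15. 89.] 33.8
0.53 [217.2, 194.0, 43.0, 25.1] [544.5 -82.6] [544.1 -81.9] [16. 89.] 29.9
```

View pics/t3.png

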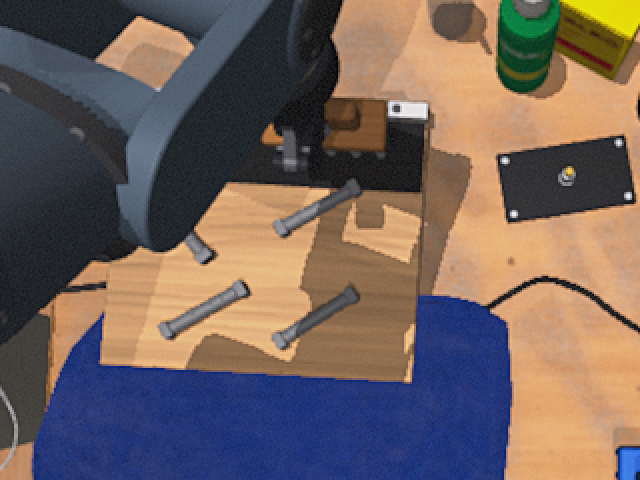

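Run:
```python
from h import *
print(go(380,-85,150,-2))
```

```text
([0.29, 0.18, -0.31], [0.0112, -0.219, 0.0187])
```

```bash
python3 -m jog '[[0,0,-0.3,0.002,-0.045,0.004,0],[0,0,-0.3,0.004,-0.09,0.01,0],[0,0,-0.3,0.008,-0.135,0.015,0],[0,0,-0.3,0.011,-0.18,0.019,0],[0,0,-0.3,0.011,-0.21,0.019,0],[0,0,-0.3,0.011,-0.219,0.019,0],[0,0,-0.3,0.011,-0.219,0.019,0],[0,0,-0.3,0.011,-0.219,0.019,0],[0,0,-0.3,0.011,-0.219,0.019,0]]'
python3 - <<'E'
from h import *
print(go(380,-85,87,-2))
im=capture('top'); cv2.imwrite('pics/t4.png',im[100:340,80:400,::-1].repeat(2,0).repeat(2,1))
for r in regions_of('top','rod1')[:6]: print(r['confidence'],r['box'],*rect('top',r['mask'],.03))
im=capture('wrist'); cv2.imwrite('pics/w4.png',im[:,:,::-1])
for r in regions_of('wrist','rod1')[:6]: print(r['confidence'],r['box'],*rect('wrist',r['mask'],.03))
E
```

```text
time: 7.6
ee_pos: [0.3803, -0.0818, 0.1496]
ee_rot: [0.002, 0.718, 0.696, 0.001]
contact_force: [0.3, 0.9, -3.0]
grip_width: 0.0172
finger_force: 60.4
([0.19, 0.09, 0.29], [-0.0032, -0.0004, 0.0626])
0.93 [217.9, 191.4, 42.8, 26.8] [544.  -82.5] [544.3 -82.5] [18. 90.] 30.5
0.79 [152.3, 194.9, 33.5, 34.0] [526.2  51.2] [526.4  50.9] [14. 90.] -48.3
0.71 [226.1, 243.2, 34.5, 23.7] [444.9 -91.7] [445.  -92.1] [17. 72.] 33.2
0.52 [171.1, 241.7, 33.8, 19.1] [453.3  10.8] [453.6   8.8] [16. 62.] 28.9
0.94 [511.1, 1.6, 87.3, 58.7] [507.3  36.3] [505.5  33.4] [18. 45.] -45.3
0.91 [541.8, 154.8, 76.5, 131.6] [544.9 -81.1] [543.5 -78.9] [20. 97.] 30.1
0.68 [401.7, 1.3, 87.8, 122.8] [447.6  18.3] [449.4  17.5] [19. 80.] 33.1
```

View pics/t4.png

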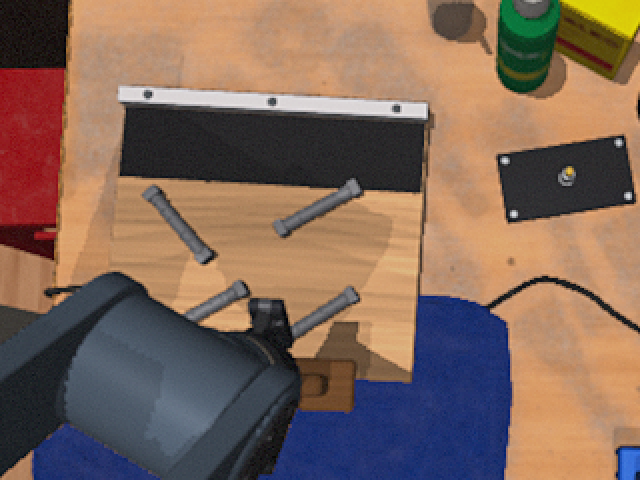

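Rod A now lies at about 46° to the rail, with both right-hand rods clear in front of the rake. I lower it and push the right-hand column.

```bash
python3 -m jog '[[0,0,0,0,-0.001,0.04,0],[0,0,0,0,-0.001,0.063,0],[0,0,0,0,-0.001,0.063,0],[0,0,0,0,0.01,0.063,0],[0,0,0,0,0.02,0.063,0],[0,0,0,0,0.03,0.063,0],[0,0,0,0,0.04,0.063,0],[0,0,0,0,0.05,0.063,0],[0,0,0,0,0.06,0.063,0],[0,0,0,0,0.07,0.063,0],[0,0,0,0,0.08,0.063,0],[0,0,0,0,0.09,0.063,0],[0,0,0,0,0.1,0.063,0],[0,0,0,0,0.11,0.063,0],[0,0,0,0,0.12,0.063,0],[0,0,0,0,0.13,0.063,0],[0,0,0,0,0.14,0.063,0],[0,0,0,0,0.15,0.063,0]]'
python3 - <<'E'
from h import *
im=capture('top'); cv2.imwrite('pics/t5.png',im[100:340,80:400,::-1].repeat(2,0).repeat(2,1))
im=capture('wrist'); cv2.imwrite('pics/w5.png',im[:,:,::-1])
s=read_state(); print(s['ee_pos'])
for r in regions_of('wrist','rod1')[:6]: print(r['confidence'],r['box'],*rect('wrist',r['mask'],.03))
E
```

```text
time: 9.6
ee_pos: [0.5285, -0.0852, 0.0863]
ee_rot: [-0.0, 0.718, 0.696, -0.0]
contact_force: [0.1, 0.2, -2.4]
grip_width: 0.0173
finger_force: 61.6
[ 0.53006734 -0.085729    0.08648003]
0.81 [381.3, 186.0, 19.1, 146.5] [560.1 -83.6] [559.7 -77.1] [ 9. 79.] -0.3
0.68 [398.7, 185.2, 36.1, 175.2] [574.2 -92.1] [573.9 -88.9] [18. 95.] 2.5
0.61 [218.6, 0.0, 71.9, 49.3] [501.2  31.6] [500.   28.5] [19. 26.] -42.5
0.55 [78.0, 0.2, 124.7, 136.4] [452.5  13.6] [452.8  11.7] [20. 65.] 29.3
```

View pics/w5.png

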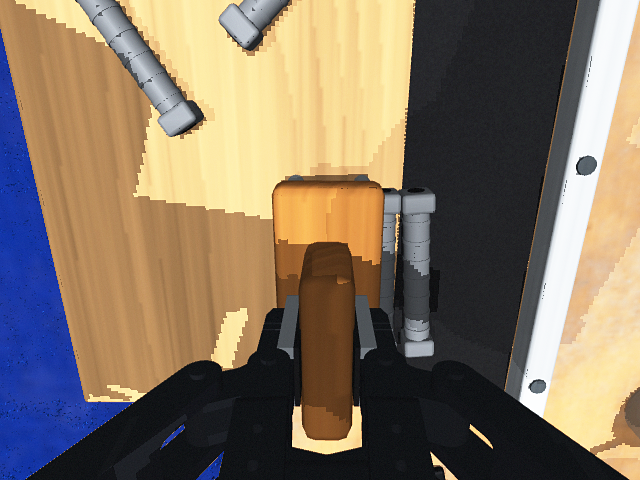

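Both right-hand rods lie parallel against the tines, at columns 390 and 418, so I keep pushing to the rail.

```bash
python3 -m jog '[[0,0,0,0,0.01,0,0],[0,0,0,0,0.02,0,0],[0,0,0,0,0.03,0,0],[0,0,0,0,0.04,0,0],[0,0,0,0,0.046,0,0],[0,0,0,0,0.05,0,0],[0,0,0,0,0.053,0,0],[0,0,0,0,0.053,0,0]]';  python3 -m jog '[[0,0,0,0,0.001,0,0],[0,0,0,0,0.002,0,0],[0,0,0,0,0.002,0,0]]'; python3 -m jog '[[0,0,0,0,0.001,0,0],[0,0,0,0,0.001,0,0]]'
```

```text
time: 10.55
ee_pos: [0.581, -0.0868, 0.0863]
ee_rot: [0.0, 0.718, 0.696, 0.0]
contact_force: [1.2, 0.2, -2.5]
grip_width: 0.017
finger_force: 61.7
time: 10.85
ee_pos: [0.5826, -0.0868, 0.0863]
ee_rot: [-0.0, 0.718, 0.696, -0.0]
contact_force: [-0.1, 1.0, -2.6]
grip_width: 0.0171
finger_force: 61.6
time: 11.05
ee_pos: [0.5838, -0.0869, 0.0863]
ee_rot: [0.0, 0.718, 0.696, 0.0]
contact_force: [0.0, 0.5, -2.9]
grip_width: 0.0171
finger_force: 61.6
```

```bash
python3 -m jog '[[0,0,0,0,0.001,0,0],[0,0,0,0,0.002,0,0],[0,0,0,0,0.002,0,0]]'; python3 -m jog '[[0,0,0,0,0.001,0,0],[0,0,0,0,0.001,0,0]]'
python3 - <<'E'
from h import *
im=capture('wrist'); cv2.imwrite('pics/w6.png',im[:,:,::-1])
for r in regions_of('wrist','rod1')[:6]: print(r['confidence'],r['box'],*rect('wrist',r['mask'],.03))
E
```

```text
time: 11.35
ee_pos: [0.5851, -0.0868, 0.0862]
ee_rot: [-0.001, 0.718, 0.696, -0.0]
contact_force: [-1.3, 0.1, -1.2]
grip_width: 0.0172
finger_force: 61.8
time: 11.55
ee_pos: [0.5854, -0.0867, 0.086]
ee_rot: [-0.001, 0.718, 0.696, -0.001]
contact_force: [-4.2, -0.7, -0.7]
grip_width: 0.0171
finger_force: 62.0
0.86 [395.9, 193.2, 37.7, 170.1] [628.9 -95.1] [628.4 -91. ] [17. 95.] -0.5
0.64 [89.6, 0.8, 77.7, 54.6] [505.7  31.1] [503.5  28.1] [21. 30.] -47.6
0.58 [378.7, 191.0, 22.3, 129.2] [616.3 -82. ] [616.  -77.9] [ 8. 70.] -2.2
0.55 [1.3, 18.0, 87.2, 120.9] [458.5   4.4] [461.8   3. ] [23. 50.] 35.7
```

View pics/w6.png

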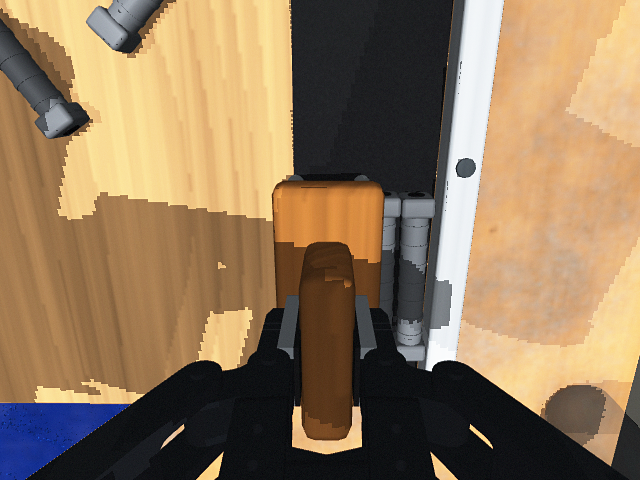

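The right-hand rods are packed against the rail, with 4 N of contact. I back off, lift, and go to the start of the left-hand column.

```bash
python3 -m jog '[[0,0,0,0,-0.004,0,0],[0,0,0,0,-0.012,0,0],[0,0,0,0,-0.025,-0.01,0],[0,0,0,0.02,-0.05,-0.05,0],[0,0,0,0.05,-0.1,-0.064,0],[0,0,0,0.08,-0.15,-0.064,0],[0,0,0,0.10,-0.19,-0.064,0],[0,0,0,0.12,-0.206,-0.064,0],[0,0,0,0.12,-0.206,-0.064,0],[0,0,0,0.12,-0.206,-0.064,0],[0,0,0,0.12,-0.206,-0.064,0]]'
python3 - <<'E'
from h import *
print(go(383,37,87,-2))
capture('wrist');capture('top')
for c in ('top','wrist'):
  for r in regions_of(c,'rod1')[:6]: print(c,r['confidence'],r['box'],*rect(c,r['mask'],.03))
E
```

```text
time: 12.75
ee_pos: [0.3865, 0.0385, 0.1511]
ee_rot: [0.002, 0.718, 0.696, 0.001]
contact_force: [-0.2, -0.1, -2.4]
grip_width: 0.017
finger_force: 61.5
([0.26, 0.05, 0.27], [-0.0016, -0.0038, 0.0641])
top 0.86 [152.8, 195.9, 33.4, 36.5] [525.8  50.8] [526.   50.6] [15. 92.] -47.5
top 0.77 [221.4, 167.2, 52.2, 8.4] [609.6 -94.7] [610.  -94.7] [18. 91.] -0.5
top 0.63 [157.4, 241.0, 47.4, 27.8] [445.1  22.6] [444.5  24.3] [16. 89.] 29.8
top 0.55 [224.2, 159.5, 47.4, 7.6] [625.8 -96. ] [626.1 -95.2] [17. 91.] -0.5
wrist 0.82 [476.9, 141.3, 142.7, 112.5] [525.5  53.7] [526.9  55. ] [23. 92.] -48.4
wrist 0.81 [601.3, 325.5, 37.9, 107.5] [603.3 -92.3] [606.1 -94.7] [ 26. 102.] 5.9
wrist 0.79 [385.4, 183.3, 72.2, 119.9] [445.9  24.7] [445.7  24.6] [15. 94.] 29.8
wrist 0.61 [627.6, 381.8, 10.7, 56.2] [ 618.  -117.9] [ 619.9 -120.8] [ 8. 52.] 12.2
```

```bash
python3 -m jog '[[0,0,0,0,-0.004,0.03,0],[0,0,0,0,-0.004,0.05,0],[0,0,0,0,-0.004,0.064,0],[0,0,0,0,-0.004,0.064,0],[0,0,0,0,0.01,0.064,0],[0,0,0,0,0.02,0.064,0],[0,0,0,0,0.03,0.064,0],[0,0,0,0,0.04,0.064,0],[0,0,0,0,0.05,0.064,0],[0,0,0,0,0.06,0.064,0],[0,0,0,0,0.07,0.064,0],[0,0,0,0,0.08,0.064,0],[0,0,0,0,0.09,0.064,0],[0,0,0,0,0.1,0.064,0],[0,0,0,0,0.11,0.064,0],[0,0,0,0,0.12,0.064,0],[0,0,0,0,0.12,0.064,0]]'
python3 - <<'E'
from h import *
im=capture('wrist'); cv2.imwrite('pics/w7.png',im[:,:,::-1])
for r in regions_of('wrist','rod1')[:6]: print(r['confidence'],r['box'],*rect('wrist',r['mask'],.03))
E
```

```text
time: 14.65
ee_pos: [0.5069, 0.0352, 0.0865]
ee_rot: [0.001, 0.718, 0.696, 0.001]
contact_force: [0.4, -0.8, -2.9]
grip_width: 0.0174
finger_force: 61.6
0.93 [382.4, 214.5, 25.2, 110.8] [536.7  33.5] [536.  39.] [11. 61.] -1.9
0.87 [398.6, 121.7, 124.0, 176.7] [565.4  62.9] [566.9  66.1] [21. 91.] -26.2
0.77 [524.7, 386.8, 34.9, 40.0] [625.5 -51.6] [625.7 -51.6] [15. 31.] 34.2
0.72 [501.4, 385.8, 31.5, 22.3] [611.5 -45.8] [610.9 -46.1] [ 7. 24.] 50.0
```

View pics/w7.png

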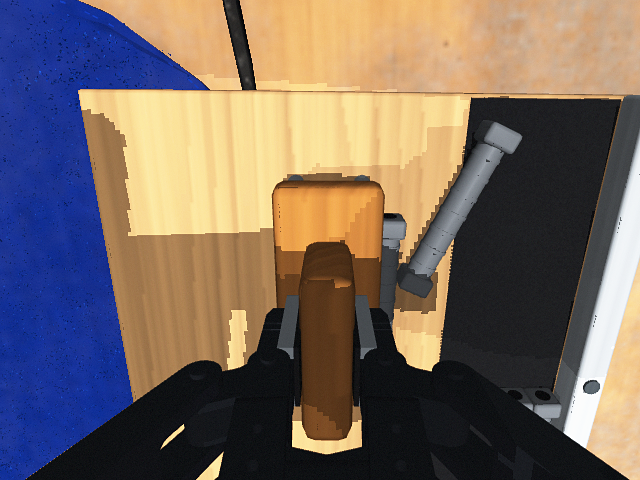

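Rod C is aligned behind the tines. Rod A, at (460,205), is turning to parallel but sits far to +y, so I push a little farther until it is parallel and then look.

```bash
python3 -m jog '[[0,0,0,0,0.008,0,0],[0,0,0,0,0.016,0,0],[0,0,0,0,0.024,0,0],[0,0,0,0,0.028,0,0],[0,0,0,0,0.028,0,0]]'
python3 - <<'E'
from h import *
im=capture('wrist'); cv2.imwrite('pics/w8.png',im[:,:,::-1])
for r in regions_of('wrist','rod1')[:6]: print(r['confidence'],r['box'],*rect('wrist',r['mask'],.03))
E
```

```text
time: 15.25
ee_pos: [0.5335, 0.0346, 0.0864]
ee_rot: [0.001, 0.718, 0.696, 0.0]
contact_force: [0.2, 0.3, -3.7]
grip_width: 0.0173
finger_force: 61.7
0.93 [395.4, 106.4, 84.3, 187.4] [583.1  65.8] [583.7  69.6] [20. 92.] -11.3
0.55 [381.0, 216.1, 23.8, 106.3] [564.8  33.4] [563.9  38.3] [11. 58.] -1.8
0.41 [447.0, 423.8, 29.4, 52.9] [609.8 -88.8] [609.  -91.5] [ 6. 43.] -14.7
0.38 [479.7, 435.0, 7.5, 13.7] [622.2 -78.2] [621.9 -77.9] [ 3. 10.] 40.3
```

```bash
python3 -m jog '[[0,0,0,0,0.007,0,0],[0,0,0,0,0.014,0,0],[0,0,0,0,0.014,0,0]]'
python3 - <<'E'
from h import *
im=capture('wrist'); cv2.imwrite('pics/w9.png',im[:,:,::-1])
for r in regions_of('wrist','rod1')[:6]: print(r['confidence'],r['box'],*rect('wrist',r['mask'],.03))
E
python3 -m jog '[[0,0,0,0,-0.008,0,0],[0,0,0,0,-0.015,-0.005,0],[0,0,0,0,-0.03,-0.05,0],[0,0,0,0,-0.03,-0.064,0],[0,0,0,0,-0.06,-0.064,0],[0,0,0,0,-0.1,-0.064,0],[0,0,0,0,-0.1,-0.064,0]]'
python3 - <<'E'
from h import *
for c in ('top','wrist'):
  capture(c)
  for r in regions_of(c,'rod1')[:6]: print(c,r['confidence'],r['box'],*rect(c,r['mask'],.03))
print(go(607,180,150,-2))
E
```

```text
time: 15.65
ee_pos: [0.5483, 0.034, 0.0866]
ee_rot: [0.001, 0.718, 0.696, 0.001]
contact_force: [0.1, -0.3, -2.0]
grip_width: 0.0172
finger_force: 61.6
0.95 [382.5, 215.9, 21.6, 106.9] [578.3  32.3] [578.3  37.5] [11. 58.] -3.9
0.84 [395.5, 103.2, 55.0, 188.9] [591.6  67.1] [591.3  71.1] [18. 92.] -1.8
0.52 [451.7, 423.4, 26.4, 56.6] [625.9 -89.4] [626.4 -84. ] [ 7. 44.] -12.6
0.5 [430.0, 454.9, 18.0, 24.9] [611.5 -99.8] [ 611.3 -101.4] [ 8. 22.] 10.6
0.47 [270.6, 174.5, 111.8, 266.8] [546.1   3.1] [546.5  23. ] [ 54. 158.] -1.8
time: 16.45
ee_pos: [0.4361, 0.0391, 0.1498]
ee_rot: [-0.006, 0.717, 0.697, -0.004]
contact_force: [-0.6, 0.9, -3.2]
grip_width: 0.0168
finger_force: 61.5
top 0.86 [221.8, 167.6, 49.4, 8.8] [610.6 -93.8] [610.2 -94. ] [16. 89.] -0.5
top 0.68 [222.2, 160.1, 49.4, 9.1] [626.4 -96. ] [626.4 -96.5] [16. 91.] -0.5
top 0.66 [137.3, 174.5, 51.8, 10.0] [591.9  65.8] [591.3  66. ] [16. 93.] -1.0
top 0.57 [163.8, 185.7, 52.1, 9.9] [573.5  12. ] [573.9  11.4] [18. 92.] -1.9
top 0.33 [142.8, 246.8, 51.3, 26.5] [439.   50.2] [439.9  44.8] [49. 85.] 1.0
wrist 0.95 [538.6, 99.9, 58.7, 144.8] [596.   66.3] [596.4  70.9] [23. 91.] -2.3
wrist 0.95 [539.4, 326.8, 38.6, 101.8] [616.7 -89. ] [614.8 -82.7] [24. 92.] 2.6
wrist 0.9 [500.7, 186.3, 51.4, 134.9] [578.7  12.8] [578.7  15.5] [23. 95.] -2.9
wrist 0.69 [556.0, 329.6, 44.4, 112.9] [633.1 -95.5] [631.6 -91.8] [ 23. 100.] 0.8
wrist 0.37 [241.8, 87.9, 398.2, 374.8] [529.7 -24.5] [539.8  30.4] [273. 287.] -2.5
([0.13, 0.02, 0.27], [0.1476, 0.1553, 0.0012])
```

Rods A (592,66) and C (573,12) are now parallel to the rail. Before packing them I push A endwise by about 27 mm in −y, so that it lies squarely in front of the rake.

```bash
python3 -m jog '[[0,0,0,0.03,0.03,0,0],[0,0,0,0.07,0.07,0,0],[0,0,0,0.11,0.11,0,0],[0,0,0,0.135,0.14,0,0],[0,0,0,0.147,0.156,0.001,0],[0,0,0,0.147,0.156,0.001,0],[0,0,0,0.147,0.156,0.001,0],[0,0,0,0.147,0.156,0.03,0],[0,0,0,0.147,0.156,0.05,0],[0,0,0,0.147,0.156,0.063,0],[0,0,0,0.147,0.156,0.063,0],[0,0,0,0.147,0.156,0.063,0]]'
python3 - <<'E'
from h import *
print(go(608,160,86,-2),go(608,133,86,-2))
E
```

```text
time: 17.85
ee_pos: [0.6068, 0.1791, 0.0876]
ee_rot: [0.0, 0.718, 0.696, -0.0]
contact_force: [0.4, 0.2, -2.0]
grip_width: 0.0171
finger_force: 61.4
([-0.0, 0.0, 0.24], [-0.0191, 0.0018, 0.0016]) ([-0.0, 0.0, 0.24], [-0.046, 0.0026, 0.0016])
```

```bash
python3 -m jog '[[0,0,0,-0.01,0.001,0.001,0],[0,0,0,-0.018,0.001,0.001,0],[0,0,0,-0.023,0.001,0.001,0],[0,0,0,-0.028,0.001,0.001,0],[0,0,0,-0.033,0.001,0.001,0],[0,0,0,-0.038,0.001,0.001,0],[0,0,0,-0.043,0.001,0.001,0],[0,0,0,-0.047,0.001,0.001,0],[0,0,0,-0.047,0.001,0.001,0],[0,0,0,-0.03,0.001,0.001,0],[0,0,0,0,0.0,-0.03,0],[0,0,0,0.0,-0.02,-0.064,0],[0,0,0,-0.04,-0.08,-0.064,0],[0,0,0,-0.08,-0.12,-0.064,0],[0,0,0,-0.11,-0.14,-0.064,0],[0,0,0,-0.13,-0.14,-0.064,0],[0,0,0,-0.13,-0.14,-0.064,0],[0,0,0,-0.13,-0.14,-0.064,0]]'
python3 - <<'E'
from h import *
for c in ('top','wrist'):
  im=capture(c); cv2.imwrite(f'pics/{c}10.png',im[:,:,::-1])
  for r in regions_of(c,'rod1')[:6]: print(c,r['confidence'],r['box'],*rect(c,r['mask'],.03))
E
```

```text
time: 19.65
ee_pos: [0.4637, 0.054, 0.1518]
ee_rot: [0.001, 0.718, 0.696, 0.001]
contact_force: [-0.3, -0.2, -2.1]
grip_width: 0.0171
finger_force: 61.5
top 0.9 [165.2, 183.3, 50.6, 11.9] [574.5  12.1] [573.9  11.9] [16. 91.] -1.9
top 0.88 [223.7, 160.1, 48.3, 5.6] [627.3 -96. ] [626.7 -94.7] [16. 91.] 1.0
top 0.67 [154.1, 174.6, 48.4, 8.0] [591.7  35.9] [591.9  35.5] [16. 91.] 1.0
top 0.53 [222.3, 164.9, 49.4, 13.3] [610.5 -95.6] [609.8 -94.4] [20. 93.] -0.5
wrist 0.9 [496.3, 176.4, 52.0, 130.8] [592.3  38.2] [592.2  40.7] [22. 94.] 0.9
wrist 0.85 [533.4, 350.0, 34.4, 73.4] [628.5 -76.2] [627.2 -73. ] [22. 67.] 2.3
wrist 0.76 [516.8, 345.7, 27.6, 58.7] [613.2 -68.6] [611.  -65.1] [21. 55.] 7.0
wrist 0.56 [471.2, 215.4, 43.9, 124.2] [574.9  13.2] [574.8  16.5] [22. 96.] -2.9
```

View pics/wrist10.png

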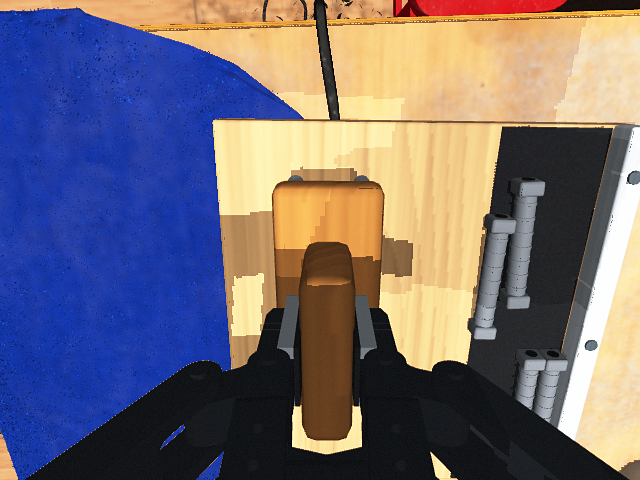

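Both left-hand rods lie side by side and parallel. I land the rake behind them and push them to the rail.

Run:
```python
from h import *
print(go(530,24,86,-2))
```

```text
([0.06, -0.01, 0.37], [-0.029, 0.067, 0.0654])
```

```bash
python3 -m jog '[[0,0,0.3,-0.015,0.035,0,0],[0,0,0.3,-0.029,0.067,0,0],[0,0,0.3,-0.029,0.067,0.0,0],[0,0,0.3,-0.029,0.067,0.03,0],[0,0,0.3,-0.029,0.067,0.05,0],[0,0,0.3,-0.029,0.067,0.065,0],[0,0,0.3,-0.029,0.067,0.065,0],[0,0,0.3,-0.029,0.077,0.065,0],[0,0,0.3,-0.029,0.087,0.065,0],[0,0,0.3,-0.029,0.095,0.065,0],[0,0,0.3,-0.029,0.103,0.065,0],[0,0,0.3,-0.029,0.111,0.065,0],[0,0,0.3,-0.029,0.119,0.065,0],[0,0,0.3,-0.029,0.122,0.065,0],[0,0,0.3,-0.029,0.122,0.065,0]]'; python3 -m jog '[[0,0,0,0,0.001,0,0],[0,0,0,0,0.002,0,0],[0,0,0,0,0.002,0,0]]'
python3 - <<'E'
from h import *
im=capture('wrist'); cv2.imwrite('pics/w11.png',im[:,:,::-1])
for r in regions_of('wrist','rod1')[:6]: print(r['confidence'],r['box'],*rect('wrist',r['mask'],.03))
E
```

```text
time: 21.35
ee_pos: [0.5846, 0.0211, 0.0863]
ee_rot: [0.0, 0.719, 0.695, 0.0]
contact_force: [-0.1, 0.8, -2.2]
grip_width: 0.0174
finger_force: 61.9
time: 21.65
ee_pos: [0.5858, 0.0211, 0.0863]
ee_rot: [-0.0, 0.719, 0.695, -0.0]
contact_force: [0.5, 0.9, -2.9]
grip_width: 0.0172
finger_force: 61.9
0.95 [383.7, 191.9, 18.7, 130.5] [616.3  24.4] [616.2  28.9] [ 9. 70.] -3.0
0.74 [393.5, 143.9, 46.4, 180.3] [628.   35.7] [627.1  39.5] [18. 93.] 0.7
```

```bash
python3 -m jog '[[0,0,0,0,0.001,0,0],[0,0,0,0,0.002,0,0],[0,0,0,0,0.002,0,0]]'; python3 -m jog '[[0,0,0,0,0.001,0,0],[0,0,0,0,0.0015,0,0],[0,0,0,0,0.0015,0,0]]'
```

```text
time: 22.05
ee_pos: [0.5882, 0.021, 0.0863]
ee_rot: [0.0, 0.719, 0.695, 0.0]
contact_force: [0.5, -0.1, -2.5]
grip_width: 0.0172
finger_force: 61.9
time: 22.35
ee_pos: [0.5896, 0.021, 0.0863]
ee_rot: [0.0, 0.719, 0.695, 0.0]
contact_force: [-0.3, -0.5, -3.4]
grip_width: 0.0166
finger_force: 61.9
```

```bash
python3 -m jog '[[0,0,0,0,0.001,0,0],[0,0,0,0,0.0015,0,0],[0,0,0,0,0.0015,0,0]]'; python3 -m jog '[[0,0,0,0,-0.006,0,0],[0,0,0,0,-0.015,0,0],[0,0,0,0,-0.025,-0.02,0],[0,0,0,0,-0.04,-0.06,0],[0,0,0,0,-0.08,-0.08,0],[0,0,0,0,-0.12,-0.08,0],[0,0,0,0,-0.12,-0.08,0],[0,0,0,0,-0.12,-0.08,0]]'
python3 - <<'E'
from h import *
for c in ('top','wrist'):
  im=capture(c); cv2.imwrite(f'pics/{c}12.png',im[:,:,::-1])
  for r in regions_of(c,'rod1')[:6]: print(c,r['confidence'],r['box'],*rect(c,r['mask'],.03))
for r in regions_of('top','rest')[:2]: print('rest',r['confidence'],r['box'],*rect('top',r['mask'],.006))
print(go(480,-200,200,10))
E
```

```text
time: 22.65
ee_pos: [0.5911, 0.0209, 0.0863]
ee_rot: [0.0, 0.719, 0.695, 0.0]
contact_force: [-0.2, 0.5, -2.5]
grip_width: 0.017
finger_force: 61.9
time: 23.45
ee_pos: [0.4691, 0.0255, 0.1666]
ee_rot: [-0.0, 0.72, 0.694, -0.0]
contact_force: [0.3, -0.4, -2.7]
grip_width: 0.0172
finger_force: 61.9
top 0.86 [163.6, 163.9, 51.2, 7.2] [615.7  10.8] [615.8  10.8] [16. 93.] 1.0
top 0.73 [221.5, 165.6, 47.3, 8.4] [610.6 -95.6] [610.6 -96.7] [16. 89.] -0.5
top 0.64 [151.5, 223.5, 42.9, 27.9] [477.3  40.6] [477.5  35.6] [50. 86.] 1.0
top 0.53 [223.2, 158.5, 49.3, 8.5] [625.8 -96. ] [625.9 -97.8] [17. 91.] -0.5
top 0.53 [152.7, 155.1, 50.7, 7.7] [631.1  34.7] [630.3  34.9] [16. 93.] 1.0
wrist 0.84 [518.4, 302.3, 32.1, 109.1] [628.9 -94.2] [627.8 -89.5] [20. 98.] 0.1
wrist 0.77 [543.6, 127.6, 48.8, 132.2] [633.9  35.8] [632.   39.3] [23. 94.] 2.3
wrist 0.73 [514.9, 163.8, 46.1, 128.9] [616.7  12.1] [616.7  14.9] [23. 93.] -0.5
wrist 0.59 [498.2, 302.6, 33.1, 88.2] [613.  -85.3] [611.2 -79.8] [21. 84.] 2.4
rest 0.92 [328.4, 168.4, 67.9, 41.2] [ 582.4 -321.9] [ 582.5 -322.1] [ 72. 133.] 9.5
rest 0.51 [220.1, 158.5, 50.8, 10.4] [632.7 -92.1] [632.7 -94.6] [14. 93.] 1.0
([0.05, 0.01, -12.02], [-0.2245, 0.0159, -0.0338])
```

All four rods are parallel to the rail within about 3° and 10–31 mm from its face. Now the rest: I move beside it and measure it with the wrist camera.

Run:
```python
from h import *
print(go(470,-325,200,10))
```

```text
([0.05, 0.01, -12.02], [-0.3498, 0.0103, -0.0338])
```

```bash
python3 -m jog '[[0,0,-2,-0.03,0,-0.015,0],[0,0,-4,-0.08,0,-0.03,0],[0,0,-6,-0.12,0,-0.034,0],[0,0,-8,-0.16,0,-0.034,0],[0,0,-12,-0.21,0,-0.034,0],[0,0,-12,-0.26,0.01,-0.034,0],[0,0,-12,-0.30,0.01,-0.034,0],[0,0,-12,-0.33,0.01,-0.034,0],[0,0,-12,-0.35,0.01,-0.034,0],[0,0,-12,-0.35,0.01,-0.034,0],[0,0,-12,-0.35,0.01,-0.034,0],[0,0,-12,-0.35,0.01,-0.034,0]]'
python3 - <<'E'
from h import *
im=capture('wrist'); cv2.imwrite('pics/w13.png',im[:,:,::-1])
for r in regions_of('wrist','rest')[:2]: print('rest',r['confidence'],r['box'],*rect('wrist',r['mask'],.006))
for n,z in (('rest_pin',.041),('rest',0)):
  for r in spot_point('wrist',n)[:2]: print(n,r['confidence'],r['xy'],unproj('wrist',r['xy'],z))
np.save('k13.npy',np.r_[[calibration('wrist')[a] for a in ('fx','fy','cx','cy')],np.ravel(calibration('wrist')['camera_from_world'])])
E
```

```text
time: 24.9
ee_pos: [0.4684, -0.3231, 0.1999]
ee_rot: [-0.001, 0.642, 0.766, 0.0]
contact_force: [0.9, 0.5, -2.3]
grip_width: 0.0172
finger_force: 61.9
rest 0.59 [417.5, 145.4, 102.2, 143.7] [ 584.6 -322.3] [ 583.5 -318. ] [ 73. 131.] 9.7
rest_pin 0.78 [479.5, 238.3] [[ 0.58691558 -0.32382303]]
rest 0.6 [458.6, 223.9] [[ 0.58422155 -0.32653673]]
```

View pics/w13.png

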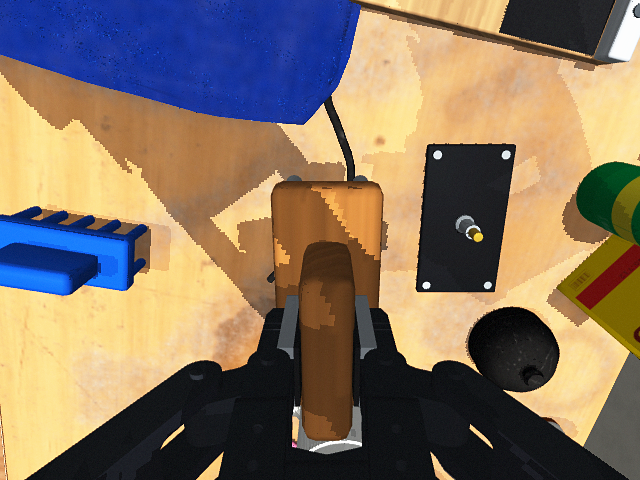

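The view shows the rest plate with its screws at (437,155), (506,155), (426,285) and (488,286), and the pin tip at (478,237). The block's far corners are near (272,185) and (382,185).

Run:
```python
from h import *
v=np.load('k13.npy'); k=dict(fx=v[0],fy=v[1],cx=v[2],cy=v[3],camera_from_world=v[4:].reshape(4,4))
p=unproj('wrist',[[437,155],[506,155],[426,285],[488,286]],.007,k)*1000
print(p.round(1).tolist(),p.mean(0)); l=(p[0]+p[1]-p[2]-p[3])/2; print('yaw',np.degrees(np.arctan2(-l[0],l[1])))
print('pin',1000*unproj('wrist',[[478,237]],.041,k))
im=cv2.imread('pics/w13.png'); hsv=cv2.cvtColor(im,cv2.COLOR_BGR2HSV)
m=cv2.inRange(hsv,(18,120,120),(35,255,255)); m[:, :455]=0; m[:,500:]=0; m[:210]=0; m[260:]=0
print('gold px',np.argwhere(m>0).mean(0)[::-1],(m>0).sum())
for u in range(200,216,4): pass
s=read_state(); q=s['ee_rot']; R=Ro.from_quat([q[1],q[2],q[3],q[0]])
P=unproj('wrist',[[272,200],[383,200],[272,186],[382,186],[327,181]],.18,k)
print('block in tool mm',1000*R.inv().apply(np.c_[P,[.18]*5]-s['ee_pos'])[:,:2].round(4))
print(s['ee_pos'])
t=unproj('top',[[363.5,187.5]],.041)*1000; print(t)
```

```text
[[548.7, -272.2], [602.5, -262.7], [568.9, -384.6], [623.2, -376.0]] [ 585.80967121 -323.87096916]
yaw 10.270560490981627
pin [[ 585.61943408 -323.36931427]]
gold px [477.76388889 236.84722222] 72
block in tool mm [[ 45.4 -21.1]
 [ 45.4  21.8]
 [ 50.9 -20.8]
 [ 50.9  21.2]
 [ 52.9   0.2]]
[ 0.46890279 -0.32373578  0.20043809]
[[ 578.71606721 -321.76211756]]
```

The pin, the screws and the network agree on (585.5,−323.5) with yaw 10.2°, and the rake is centred in the tool.

Run:
```python
from h import *
print(go(585.3,-324,130,10.2))
```

```text
([-0.0, -0.02, -0.13], [-0.0206, 0.1146, 0.0704])
```

```bash
python3 -m jog '[[0,0,-0.1,-0.008,0.04,0.02,0],[0,0,-0.1,-0.015,0.08,0.03,0],[0,0,-0.1,-0.021,0.105,0.04,0],[0,0,-0.1,-0.021,0.115,0.05,0],[0,0,-0.1,-0.021,0.115,0.065,0],[0,0,-0.1,-0.021,0.115,0.07,0],[0,0,-0.1,-0.021,0.115,0.07,0],[0,0,-0.1,-0.021,0.115,0.07,0]]'
python3 - <<'E'
from h import *
print(read_state()['ee_pos'],go(585.3,-324,100,10.2))
im=capture('wrist'); cv2.imwrite('pics/w14.png',im[:,:,::-1])
for r in regions_of('wrist','rest')[:2]: print('rest',r['confidence'],r['box'],*rect('wrist',r['mask'],.006))
m=r['mask']
im=capture('top'); cv2.imwrite('pics/t14.png',im[120:300,280:520,::-1].repeat(3,0).repeat(3,1))
E
```

```text
time: 25.9
ee_pos: [0.5845, -0.3259, 0.1305]
ee_rot: [-0.0, 0.643, 0.766, -0.0]
contact_force: [-0.3, 0.0, -2.3]
grip_width: 0.0171
finger_force: 62.0
[ 0.58454565 -0.32593215  0.13047989] ([-0.03, -0.03, -0.18], [0.0018, 0.0011, 0.0305])
rest 0.87 [272.5, 120.9, 114.1, 65.3] [ 577.7 -278.7] [ 577.1 -276.7] [42. 71.] -80.0
rest 0.32 [469.2, 140.6, 169.0, 201.3] [ 762.2 -295.8] [ 743.5 -295.7] [ 82. 186.] 62.6
```

View pics/w14.png

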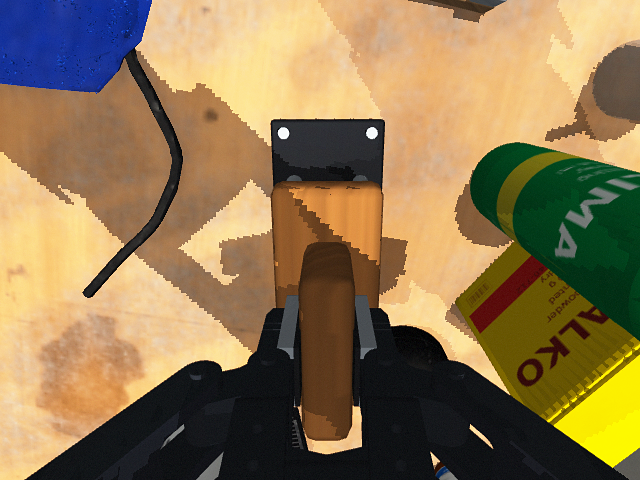

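The plate's far end, with screws at (283,133) and (372,133), is centred under the rake with no visible twist, so I descend slowly.

```bash
python3 -m jog '[[0,0,-0.2,0.002,0.0013,0.01,0],[0,0,-0.2,0.002,0.0013,0.02,0],[0,0,-0.2,0.002,0.0013,0.03,0],[0,0,-0.2,0.002,0.0013,0.035,0],[0,0,-0.2,0.002,0.0013,0.04,0],[0,0,-0.2,0.002,0.0013,0.04,0]]'; python3 -m jog '[[0,0,0,0,0,0.004,0],[0,0,0,0,0,0.008,0],[0,0,0,0,0,0.012,0],[0,0,0,0,0,0.014,0],[0,0,0,0,0,0.014,0]]'
```

```text
time: 26.65
ee_pos: [0.5861, -0.3232, 0.0891]
ee_rot: [-0.001, 0.641, 0.768, -0.0]
contact_force: [-0.2, 0.3, -2.6]
grip_width: 0.0168
finger_force: 62.1
time: 27.15
ee_pos: [0.5863, -0.3234, 0.0759]
ee_rot: [-0.0, 0.641, 0.768, -0.0]
contact_force: [-1.3, 1.5, -2.9]
grip_width: 0.0172
finger_force: 62.1
```

```bash
python3 -m jog '[[0,0,0,0,0,0.0015,0],[0,0,0,0,0,0.003,0],[0,0,0,0,0,0.003,0]]'; python3 -m jog '[[0,0,0,0,0,0.0005,0],[0,0,0,0,0,0.001,0],[0,0,0,0,0,0.001,0]]'
```

```text
time: 27.45
ee_pos: [0.5866, -0.3236, 0.0733]
ee_rot: [0.0, 0.641, 0.768, 0.0]
contact_force: [0.3, 0.4, -1.5]
grip_width: 0.0171
finger_force: 62.1
time: 27.75
ee_pos: [0.5866, -0.3236, 0.0724]
ee_rot: [0.0, 0.641, 0.768, 0.0]
contact_force: [0.5, -0.2, -2.6]
grip_width: 0.0171
finger_force: 62.1
```

```bash
python3 -m jog '[[0,0,0,0,0,0.0005,0],[0,0,0,0,0,0.0008,0],[0,0,0,0,0,0.0008,0]]'; python3 -m jog '[[0,0,0,0,0,0,0.26],[0,0,0,0,0,0,0.3],[0,0,0,0,0,0,0.4],[0,0,0,0,0,0,0.5],[0,0,0,0,0,0,0.5]]'; python3 -m jog '[[0,0,0,0,0,-0.01,0.5],[0,0,0,0,0,-0.03,0.5],[0,0,0,0,0,-0.06,0.5],[0,0,0,0,0,-0.1,0.5],[0,0,0,0,0,-0.13,0.5],[0,0,0,0,0,-0.13,0.5]]'
python3 - <<'E'
from h import *
im=capture('wrist'); cv2.imwrite('pics/w15.png',im[:,:,::-1])
for n,z in (('rake',.052),('rest',.006)):
  for r in regions_of('wrist',n)[:2]: print(n,r['confidence'],r['box'],*rect('wrist',r['mask'],z))
print(read_state()['ee_pos'])
E
```

```text
time: 28.05
ee_pos: [0.5866, -0.3236, 0.0716]
ee_rot: [0.0, 0.641, 0.768, 0.0]
contact_force: [0.6, -0.1, -0.7]
grip_width: 0.0174
finger_force: 62.1
time: 28.55
ee_pos: [0.5866, -0.3236, 0.0717]
ee_rot: [0.0, 0.641, 0.768, -0.0]
contact_force: [-0.1, 0.4, 0.4]
grip_width: 0.0428
finger_force: 0.0
time: 29.15
ee_pos: [0.5893, -0.3256, 0.2082]
ee_rot: [0.006, 0.641, 0.768, 0.0]
contact_force: [0.0, 0.1, 0.4]
grip_width: 0.0425
finger_force: 0.0
rake 0.95 [288.7, 136.7, 61.9, 134.1] [ 582.8 -319.3] [ 582.2 -316.4] [ 43. 101.] 10.3
rest 0.92 [274.5, 112.1, 90.7, 146.1] [ 578.9 -315.6] [ 572.3 -296.3] [ 69. 126.] 10.0
[ 0.58607556 -0.32317516  0.20153195]
```

View pics/w15.png

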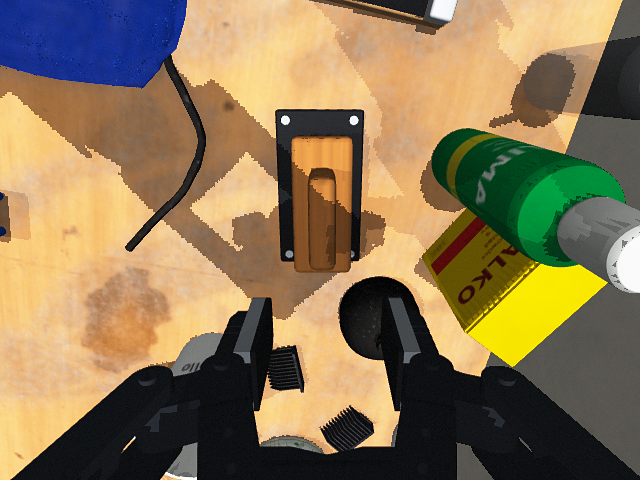

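The rake stands upright and centred on the rest, at (321,205). I check the rods once more, then hand in.

```bash
python3 -m jog '[[0,0,0,0,0,-0.03,0.5],[0,0,0,0,0,-0.03,0.5],[0,0,0,0,0,-0.03,0.5]]'
python3 - <<'E'
from h import *
capture('top')
rs=[(r['confidence'],*rect('top',r['mask'],.03)) for r in regions_of('top','rod1')[:6]]
for r in rs: print(*r)
print(hand_in())
E
```

```text
time: 29.6
ee_pos: [0.5862, -0.3233, 0.2306]
ee_rot: [-0.001, 0.641, 0.768, -0.0]
contact_force: [0.8, -0.4, -0.5]
grip_width: 0.0427
finger_force: 0.0
0.54 [630.8  34.7] [631.   23.4] [14. 93.] -0.5
the job is handed in; nothing more can be done
None
```

I handed the job in at about 30 s of robot time: the four rods are combed parallel against the rail, and the rake stands released on its rest over the pin. No verdict came back. The last check before handing in found only one of the four rods. All four had measured in place after the combing, before the rake was set down.

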